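Seat the lens barrel in the V-block and hold it down

ROBOT

A 6-joint arm with a two-finger parallel gripper is mounted at the origin on a cart in front of the work surface, level with it; the furniture and walls round the work are solid. World frame = base frame: x ahead of the robot, y to its left, z up, the work surface at z = 0. Lengths are in m, angles in rad, forces in N, time in s.
With the tool pointing down it reaches from about 0.425 to 0.95 m from the base axis. Payload 14.7 kg.
Tool frame: the origin (TCP) lies midway between the tips of the shut fingers; the grasp point (between the pads) lies 19 mm behind it (ctrl.pinch_z is the distance from the TCP to the grasp point, in m); z points along the fingers, y is the line along which they close (so a half turn about z gives the same grasp; the last joint's range is limited). The gripper opens to 85 mm and grips with 20 to 120 N. Pads are 22 mm wide; open, the fingers measure 114 mm over their backs; the gripper's body (76 mm by 85 mm) begins 54 mm behind the grasp point. The pads swing forward as they close: fully open they stand 13 mm farther back than shut.
Start: joints at [1.224, 0.48, 1.596, -0, 1.065, -0.047], TCP at [0.192, 0.621, 0.231] pointing down, gripper open.
Joint ranges: [-2.75, 2.75], [-0.82, 2.05], [0.23, 2.67], [-1.56, 4.7], [0.09, 2.69], [-2.92, 2.92]. Speed limits (rad/s): [1.89, 1.89, 2.39, 3.01, 3.01, 3.01].

INTERFACE

Orientations are given as a unit quaternion [w, x, y, z].
In Python, from plant import ctrl gives the robot as it stands.
- The arm moves only by the tool jog_arm, never from a script. Its arguments are lists of equal length, an entry for each row: "twist": the turn, a rotation vector about the tool's x, y, z in degrees, a list of three; "travel": the shift along the tool's x, y, z in m, a list of three; "hand": the opening, from 0 (shut) to 1 (fully open). In form: {"twist": [[ax, ay, az], ...], "travel": [[dx, dy, dz], ...], "hand": [hand, ...]}. A call has 1 to 12 rows; each row is the pose to reach, as a shift and turn from the pose commanded when the call began, along the tool's axes at that moment; what a row does not reach only later rows make up. A row lasts 1/8 s, in which the tool goes at most 62.5 mm and 10.7 degrees, less where a joint would pass 70% of its speed; a pose out of reach is approached as far as the arm can. A call with a gripper value outside its range is refused whole. The fingers move at their own pace and stop on an object; the grip force is fixed at half the most. Time passes only in rows, so rows that repeat a pose let the fingers close. It gives the time, the measured TCP pose, the force, the opening and the grip force at its end, in the units of the state.
- ctrl.observe(): the state, without advancing time (a new reading comes with each control period).
- ctrl.camera(name): name is "side" or "top" or "wrist"; returns a dict with "frame" (420x560x3 uint8, red, green, blue), "intrinsics" (3x3 intrinsics, pixels), "pose" (4x4, takes a point from camera to world coordinates); the wrist camera has in their place "tool_from_camera" (4x4, takes a point from camera to tool coordinates, whose origin is the TCP and whose axes are the flange's). Camera axes: x right, y down, z forward; pixel columns grow to the right and rows downward; lengths in m; the calibration is good to about 2 mm. A picture is of the moment at which its call begins: read the wrist's pose just before it. There is no depth.
- ctrl.sign_off(): hands the job in; it is judged then, once.
Trained networks look in a picture, given as the dict that the camera call returned (one of the last four; its "shot" number tells which), for a name from the list of things; names that differ only in an ending like _2 or _b are one class to them, and where a whole thing is asked for, a point or a joint stands for the part that bears it (a point fixed in the world has none). Each returns a list of dicts, best first, with "score" (0 to 1); they miss things now and then, are a little off and sometimes report something else, mostly with a low value. They report only what shows in the picture. A call takes as long as a camera call. They do not tell look-alikes from the thing itself.
- ctrl.search_frame(target, picture): "centre" ([column, row] in pixels, amid what is visible of it).
The state is a dict: "clock": time; "qpos": joint angles; "dq": joint speeds; "joint_torque": joint torques, N m; "tool_pos": TCP position; "tool_rot": TCP orientation; "force": force on the tool from outside, world axes, zero at the start; "torque": the same for the moment, N m; "gripper_width": opening from 0.0 (shut) to 1.0 (fully open); "grasp_force": force on a finger pad.
Only numpy, scipy, OpenCV 4.12 (cv2) and the standard library are available. Lean on these libraries where they do the work, as an engineer would, in place of code of your own. Each camera call takes 0.05 s, during which the arm holds its last target. There are 200 camera calls.

TASK

Lift the loose lid off the wooden lens case by its knob and stand it flat, right way up, on the free bench clear of the case and the V-block. Then take the lens barrel out of the case and lay it in the V-block, in line with the groove and centred along it, without dropping either of them or moving the tape roll, vial or weight. Finish with the gripper still holding the barrel pressed down, so that it bears on both sloping faces clearly harder than by its own weight.

Things in the scene. Friction and masses are not known exactly. Their poses are not given: they have to be found in the camera images.
- lid_knob (a point): middle of the steel knob on the case lid: an upright cylinder 22 mm across and 28 mm tall (this point is 14 mm above the lid's flat top and 78 mm above the lid's lower edge; 86 mm above the bench at the start). The lid weighs about 0.2 kg and lies loose.
- case_lid: loose deep wooden lid of the lens case, an open-bottomed cover 132 (x) x 86 (y) mm and 64 mm tall without the knob, walls 4 mm; origin at the centre of its lower edge, z up. At the start it stands on the base of the case (lower edge 8 mm above the bench) with 2 mm play or more round the base's low rim; it must be lifted straight up by at least 65 mm to clear the barrel.
- lens_case: base of the lens case, wooden plate 136 (x) x 90 (y) x 8 mm, fixed to the bench, with a low rim 120 x 72 mm whose top is 16 mm above the bench; origin at the centre of its underside, z up. Inside, two light wooden ribs 10 mm thick, at x = -38 and +38 mm, with V notches up to 44 mm above the bench and 52 mm wide, carry the barrel along x with its axis 48 mm above the bench; between the ribs (66 mm) nothing stands higher than 16 mm.
- lens_center (a point): centre of the lens barrel, a plain aluminium cylinder 30 mm in diameter and 100 mm long with glass ends, about 0.18 kg; x is its axis. It lies in the closed case under the lid, along the case's x, its centre 48 mm above the bench and within 3 mm of the case's middle.
- lens: the same lens barrel (its origin is its centre)
- v_block: steel V-block, fixed to the bench: sole 104 (x) x 60 (y) x 10 mm, carrying two 90 degree V saddles 18 mm thick at x = -33 and +33 mm, 52 mm wide and up to 41 mm tall, with a gap of 48 mm between them for fingers (the sole there is 10 mm above the bench). Origin at the centre of its underside, z up, x along the groove. The seated barrel's axis is 45 mm above the bench, at y = 0, its middle at x = 0. The sloping faces are polished and slippery (friction about 0.15).
- v_face_left: the sloping face of both saddles on the block's +y side (same origin and axes as the block)
- v_face_right: the sloping face of both saddles on the block's -y side (same origin and axes as the block)
- tape: flat roll of adhesive tape, 68 mm across, 16 mm tall; bystander, stands on the bench beyond the work; origin at the centre of its underside
- vial: small capped glass sample vial, 25 mm across, 57 mm tall; bystander, stands on the bench beyond the work; origin at the centre of its underside
- weight: knobbed metal calibration weight, 27 mm across, 36 mm tall; bystander, stands on the bench beyond the work; origin at the centre of its underside
Mind the look-alikes: they are no part of the job. What is meant by the v_block is not pink, and is the smaller of those in its own colour.

How it is judged:
On the way, in this order (a step that is already met when the one before it is completed fails the run):
1. the lid stands flat on the bench, clear of case and V-block, let go (height (world z) of case_lid below 0.006 m and angle between case_lid's own z axis and vertical below 0.06 rad and horizontal distance between case_lid and lens_case above 0.088 m and linear speed of case_lid below 0.03 m/s and contact force between the fingers and case_lid below 0.05 N and contact force between case_lid and lens_case below 0.05 N and contact force between case_lid and v_block below 0.05 N), for 0.2 s.
2. the barrel is gripped and lifted clear of the case (height (world z) of lens_center above 0.068 m and contact force between the fingers and lens above 1 N and contact force between lens and lens_case below 0.05 N), for 0.2 s.
At the end, for the whole second after the job is handed in: Barrel seated: centre within 12 mm along, 2 mm across, 2.5 mm in height; axis within 2 deg of the groove; over 3 N on each face, fingers gripping it with over 2 N. Lid flat, upright on the bench (6 mm, 3.4 deg), centre over 88 mm from the case's, touching neither case, block nor fingers (all of step 1 and x of lens_center in the frame of v_block between -0.012 and 0.012 m and y of lens_center in the frame of v_block between -0.002 and 0.002 m and z of lens_center in the frame of v_block between 0.0425 and 0.0475 m and angle between the x axis of lens_center and the x axis of v_block, either way round below 0.035 rad and contact force between lens and v_face_left above 3 N and contact force between lens and v_face_right above 3 N and contact force between the fingers and lens above 2 N and linear speed of lens below 0.02 m/s and contact force between lens and lens_case below 0.05 N); the arm keeps its last pose, push and grip.
It fails at once if the lid is dropped (falls faster than 0.6 m/s untouched) (linear speed of case_lid above 0.6 m/s and contact force between the fingers and case_lid below 0.05 N).
It fails at once if the barrel is dropped (falls faster than 0.6 m/s untouched) (linear speed of lens above 0.6 m/s and contact force between the fingers and lens below 0.05 N).
It fails at once if a bystander is moved by more than 25 mm (distance of any of tape, vial, weight from where it was at the start of the episode above 0.025 m).
It also fails if it takes over 64 s, if anything falls off the work surface, if the arm or the gripper's body presses on something with over 40 N, if the wrist force passes 120 N, or if a joint passes its speed limit or range.

## Working session

There is one attempt and no reset: what is moved stays moved. The work goes in short steps, Python scripts to look and compute and a tool call to move; the robot and the scene stay as the last step left them, time stands still between calls to the robot, and variables do not carry over. Pictures are saved under pics/ and viewed, at most 10 in all, crops included, and the job is handed in when it is done.

Besides the shell and the picture viewer there is one more tool, called after "Call:" by a JSON object that holds its "name" and its "arguments", one argument or row to a line. jog_arm: Moves the arm, as the interface text tells. Its arguments: {"type":"object","properties":{"twist":{"type":"array"},"travel":{"type":"array"},"hand":{"type":"array"}},"required":["twist","travel","hand"]}

```bash
mkdir -p pics; cat > h.py <<'E'
import numpy as np, cv2
from plant import ctrl
def ray(p,pose,K):
    d=pose[:3,:3]@np.linalg.inv(K)@np.array([p[0],p[1],1.]); return pose[:3,3],d
def atz(p,pic,z):
    o,d=ray(p,np.array(pic["pose"]),np.array(pic["intrinsics"])); return o+d*(z-o[2])/d[2]
def save(f,n): cv2.imwrite("pics/"+n,cv2.cvtColor(f,cv2.COLOR_RGB2BGR))
E
python3 - <<'E'
from h import *
print(ctrl.observe())
for n in("top","side"):
    p=ctrl.camera(n); save(p["frame"],n+"0.png"); print(n,np.round(p["pose"],3).tolist(),np.round(p["intrinsics"],1).tolist())
    for t,z in(("lid_knob",.086),("case_lid",.04),("lens_case",.0),("v_block",.02),("tape",.008),("vial",.03),("weight",.018)):
        for r in ctrl.search_frame(t,p)[:4]: print(n,t,np.round(r["centre"]),round(r["score"],2),np.round(atz(r["centre"],p,z),3))
E
```

```text
{'clock': 0.0, 'qpos': array([ 1.22441917e+00,  4.80825129e-01,  1.59689597e+00,  5.40043783e-06,
        1.06507968e+00, -4.65896147e-02]), 'dq': array([-0.00014518,  0.00110615,  0.00014204, -0.00242431,  0.00104978,
        0.00062175]), 'joint_torque': array([-3.17410493e-03, -9.50679088e+01, -4.30153370e+01, -2.78114903e-04,
        1.29971685e-02, -1.34147353e-05]), 'tool_pos': array([0.19178552, 0.62062342, 0.2306685 ]), 'tool_rot': array([-1.20242317e-04,  1.49334362e-01,  9.88786571e-01, -5.91980206e-04]), 'force': array([-1.34160985,  0.61120353, -0.04754951]), 'torque': array([-0.02138694,  0.01375629, -0.03473285]), 'grasp_force': 0.0, 'gripper_width': 0.9967816668849688}
top [[-0.014, -0.996, 0.087, 0.494], [-1.0, 0.014, -0.001, 0.026], [-0.0, -0.087, -0.996, 1.311], [0.0, 0.0, 0.0, 1.0]] [[477.0, 0.0, 280.3], [0.0, 477.0, 210.9], [0.0, 0.0, 1.0]]
top lid_knob [395. 251.] 0.76 [ 0.494 -0.267  0.086]
top case_lid [394. 252.] 0.76 [ 0.492 -0.276  0.04 ]
top lens_case [379. 256.] 0.56 [ 0.482 -0.244  0.   ]
top v_block [238. 286.] 0.96 [0.406 0.142 0.02 ]
top v_block [214. 
[... 222 characters left out ...]
-0.582, 0.748, -0.732], [-0.023, -0.784, -0.62, 0.72], [0.0, 0.0, 0.0, 1.0]] [[439.4, 0.0, 283.1], [0.0, 439.4, 211.0], [0.0, 0.0, 1.0]]
side lid_knob [290. 340.] 0.85 [ 0.48  -0.305  0.086]
side case_lid [292. 343.] 0.93 [ 0.491 -0.282  0.04 ]
side lens_case [297. 378.] 0.84 [ 0.485 -0.326  0.   ]
side v_block [208. 171.] 0.81 [0.459 0.367 0.02 ]
side v_block [201. 220.] 0.57 [0.401 0.152 0.02 ]
side v_block [253. 198.] 0.55 [0.548 0.196 0.02 ]
side tape [363. 239.] 0.72 [ 0.757 -0.042  0.008]
side vial [345. 208.] 0.54 [0.754 0.06  0.03 ]
side vial [295. 342.] 0.18 [ 0.5   -0.274  0.03 ]
side weight [397. 288.] 0.75 [ 0.748 -0.213  0.018]
side weight [293. 340.] 0.44 [ 0.5   -0.262  0.018]
```

View pics/top0.png

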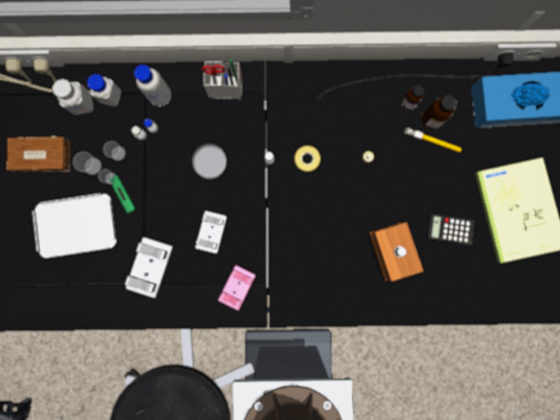

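View pics/side0.png

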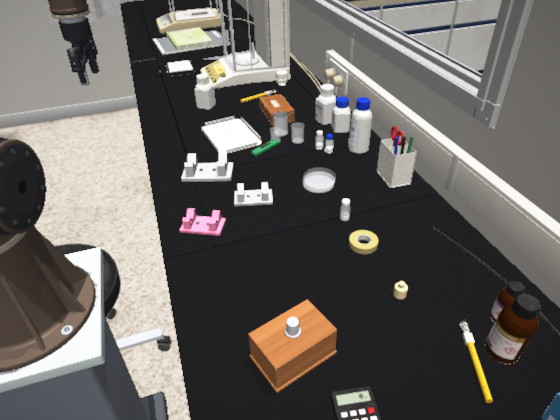

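```bash
python3 - <<'E'
from h import *
p=ctrl.camera("top"); f=p["frame"]
save(cv2.resize(f[190:310,110:270],None,fx=5,fy=5,interpolation=cv2.INTER_CUBIC),"crop.png")
g=f.astype(int)
for nm,c,m,z in(("small",(211,232),(g.min(2)>70)&(g.max(2)-g.min(2)<30),.025),("big",(149,268),(g.min(2)>70)&(g.max(2)-g.min(2)<30),.025),("lid",(397,252),(g[...,0]>70)&(g[...,0]-g[...,2]>30),.072)):
    w=np.zeros(m.shape,np.uint8); w[c[1]-38:c[1]+38,c[0]-34:c[0]+34]=1
    w=(w*m).astype(np.uint8); w=cv2.morphologyEx(w,cv2.MORPH_CLOSE,np.ones((9,9)))
    n,l,s,_=cv2.connectedComponentsWithStats(w); k=1+np.argmax(s[1:,4]); pts=np.argwhere(l==k)[:,::-1]
    b=cv2.boxPoints(cv2.minAreaRect(pts.astype(np.float32)))
    W=np.array([atz(q,p,z) for q in b])[:,:2]; e=[W[1]-W[0],W[2]-W[1]]
    print(nm,np.round(W.mean(0),3),[(round(np.linalg.norm(v),3),round(np.degrees(np.arctan2(v[1],v[0])),1)) for v in e])
print(atz((400.5,251.5),p,.1))
w=ctrl.camera("wrist");print(np.round(w["tool_from_camera"],3).tolist(),w["intrinsics"])
E
```

```text
small [0.553 0.214] [(np.float64(0.11), np.float64(-14.9)), (np.float64(0.066), np.float64(-105.8))]
big [0.462 0.383] [(np.float64(0.15), np.float64(-18.5)), (np.float64(0.094), np.float64(-109.6))]
lid [ 0.493 -0.274] [(np.float64(0.103), np.float64(-72.5)), (np.float64(0.141), np.float64(-163.6))]
[ 0.49273837 -0.2773214   0.1       ]
[[-0.0, -0.948, -0.318, 0.082], [1.0, 0.0, -0.001, -0.0], [0.001, -0.318, 0.948, -0.142], [0.0, 0.0, 0.0, 1.0]] [[358.09632437   0.         286.8212237 ]
 [  0.         358.09632437 209.93253407]
 [  0.           0.           1.        ]]
```

View pics/crop.png

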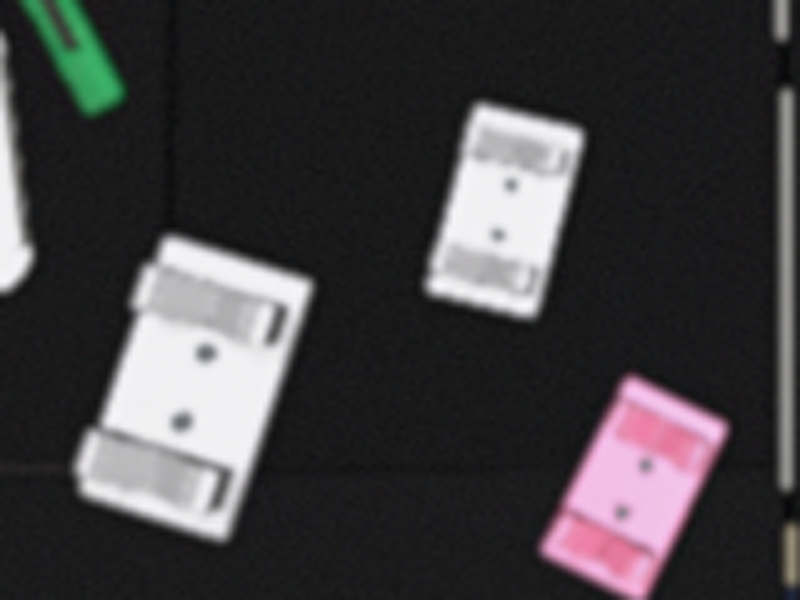

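Candidates: pink block (238,286) – excluded; white (149,268) – about 150 mm long, too big; white (211,232) – about 110×66 mm, which fits 104×60 mm, and the crop confirms it's the smaller white one. The small block is at about (0.553, 0.212) with its axis at -15°. The lid is at about (0.493, -0.275) with its axis at 16.5°, and its knob shows at (400,252).

Call:
{"name": "jog_arm", "arguments": {
  "twist": [
    [0, 0, 90],
    [0, 0, 90],
    [0, 0, 90],
    [0, 0, 90],
    [0, 0, 90],
    [0, 0, 90],
    [0, 0, 90],
    [0, 0, 90],
    [0, 0, 90],
    [0, 0, 146],
    [0, 0, 146],
    [0, 0, 146]
  ],
  "travel": [
    [-0.418, -0.311, -0.02],
    [-0.418, -0.311, -0.02],
    [-0.418, -0.311, -0.02],
    [-0.418, -0.311, -0.02],
    [-0.418, -0.311, -0.02],
    [-0.418, -0.311, -0.02],
    [-0.418, -0.311, -0.02],
    [-0.418, -0.311, -0.02],
    [-0.418, -0.311, -0.02],
    [-0.552, -0.767, -0.02],
    [-0.552, -0.767, -0.02],
    [-0.552, -0.767, -0.02]
  ],
  "hand": [1, 1, 1, 1, 1, 1, 1, 1, 1, 1, 1, 1]
}}

```text
clock: 2.4
tool_pos: [0.4967, 0.0111, 0.2515]
tool_rot: [0.0, 0.939, 0.344, 0.0]
force: [1.7, 0.5, -0.3]
gripper_width: 0.999
grasp_force: 0.0
```

Call:
{"name": "jog_arm", "arguments": {
  "twist": [
    [0, 0, 24],
    [0, 0, 24],
    [0, 0, 24],
    [0, 0, 24],
    [0, 0, 24],
    [0, 0, 24],
    [0, 0, 24]
  ],
  "travel": [
    [-0.188, 0.216, 0],
    [-0.188, 0.216, 0],
    [-0.188, 0.216, 0],
    [-0.188, 0.216, 0],
    [-0.188, 0.216, 0],
    [-0.188, 0.216, 0],
    [-0.188, 0.216, 0]
  ],
  "hand": [1, 1, 1, 1, 1, 1, 1]
}}

```text
clock: 3.28
tool_pos: [0.4944, -0.273, 0.2512]
tool_rot: [-0.0, 0.99, 0.144, -0.0]
force: [0.7, 0.6, -0.7]
gripper_width: 1.0
grasp_force: 0.0
```

```bash
cat >> h.py <<'E'
from scipy.spatial.transform import Rotation as R
def tool():
    s=ctrl.observe(); T=np.eye(4); q=s["tool_rot"]; T[:3,:3]=R.from_quat([q[1],q[2],q[3],q[0]]).as_matrix(); T[:3,3]=s["tool_pos"]; return T
def wrist():
    T=tool(); p=ctrl.camera("wrist"); p["pose"]=T@np.array(p["tool_from_camera"]); return p,T
def jogto(T,xyz,yaw_y=None):
    d=T[:3,:3].T@(np.array(xyz)-T[:3,3]); y=np.degrees(np.arctan2(T[1,1],T[0,1])); print("tool",np.round(T[:3,3],4),"yaw",round(y,2),"travel",np.round(d,4),"twist",None if yaw_y is None else round(-(yaw_y-y),2))
E
python3 - <<'E'
from h import *
p,T=wrist(); f=p["frame"]; save(f,"w1.png")
for t,z in(("lid_knob",.086),("case_lid",.072)):
    for r in ctrl.search_frame(t,p)[:2]: print(t,r["centre"],r["score"],np.round(atz(r["centre"],p,z),4))
jogto(T,[.493,-.275,.2])
E
```

```text
lid_knob [291.9, 178.7] 0.91 [ 0.5025 -0.2754  0.086 ]
case_lid [293.5, 179.4] 0.9 [ 0.499  -0.2782  0.072 ]
tool [ 0.4944 -0.273   0.2512] yaw -73.44 travel [-0.0019  0.0015  0.0512] twist None
```

View pics/w1.png

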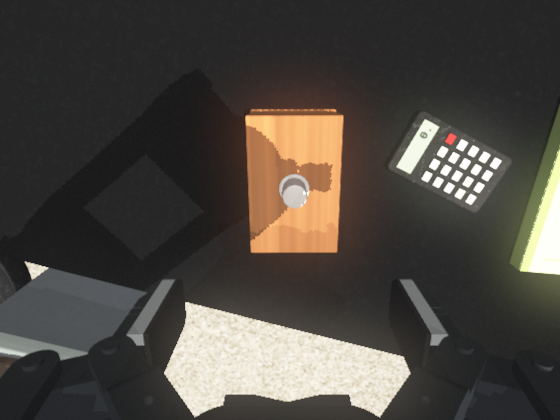

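The picture shows the lid's top face with corners near (247,115), (343,115), (337,252) and (250,252), and the knob's top at (294,197). The fingers lie along the bottom edge. I'll work out the lid pose from those corners and the knob top.

```bash
python3 - <<'E'
from h import *
p,T=wrist(); f=p["frame"].astype(int)
for c,z in(((294,197),.1),((292,183),.072)): print(np.round(atz(c,p,z),4))
C=np.array([atz(c,p,.072)[:2] for c in((247,115),(343,115),(337,252),(250,252))]); print(C.round(4),C.mean(0))
for i,j in((3,0),(2,1),(0,1),(3,2)): v=C[j]-C[i]; print(np.linalg.norm(v),np.degrees(np.arctan2(v[1],v[0])))
jogto(T,[*C.mean(0),.067+.0],-73.5)
r=[r for r in [ctrl.search_frame("lid_knob",ctrl.camera("side"))]]; print(r[0][:2])
E
```

```text
[ 0.4911 -0.2801  0.1   ]
[ 0.4957 -0.2773  0.072 ]
[[ 0.5427 -0.222 ]
 [ 0.5667 -0.3021]
 [ 0.4413 -0.3403]
 [ 0.4167 -0.258 ]] [ 0.49185834 -0.28061495]
0.13108132664860442 15.915090184614336
0.13109603066345793 16.94662789596331
0.08356726961420508 -73.34317564000487
0.08592724985374646 -73.35918599907912
tool [ 0.4947 -0.2723  0.2514] yaw -73.33 travel [-0.0051  0.0071  0.1844] twist 0.17
[{'centre': [292.4, 339.7], 'score': 0.9}]
```

Call:
{"name": "jog_arm", "arguments": {
  "twist": [
    [0, 0, 0.2],
    [0, 0, 0.2],
    [0, 0, 0.2],
    [0, 0, 0.2],
    [0, 0, 0.2],
    [0, 0, 0.2],
    [0, 0, 0.2],
    [0, 0, 0.2],
    [0, 0, 0.2],
    [0, 0, 0.2]
  ],
  "travel": [
    [-0.005, 0.007, 0.06],
    [-0.005, 0.007, 0.12],
    [-0.005, 0.007, 0.155],
    [-0.005, 0.007, 0.174],
    [-0.005, 0.007, 0.174],
    [-0.005, 0.007, 0.174],
    [-0.005, 0.007, 0.174],
    [-0.005, 0.007, 0.174],
    [-0.005, 0.007, 0.174],
    [-0.005, 0.007, 0.174]
  ],
  "hand": [1, 1, 1, 1, 0.4, 0, 0, 0, 0, 0]
}}

```text
clock: 4.82
tool_pos: [0.4923, -0.2817, 0.0782]
tool_rot: [0.0, 0.99, 0.143, 0.001]
force: [-0.6, 2.4, 8.8]
gripper_width: 0.231
grasp_force: 58.5
```

Call:
{"name": "jog_arm", "arguments": {
  "twist": [
    [0, 0, 0],
    [0, 0, 0],
    [0, 0, 0],
    [0, 0, 0],
    [0, 0, 0],
    [0, 0, 0]
  ],
  "travel": [
    [0, 0, -0.01],
    [0, 0, -0.03],
    [0, 0, -0.055],
    [0, 0, -0.085],
    [0, 0, -0.1],
    [0, 0, -0.1]
  ],
  "hand": [0, 0, 0, 0, 0, 0]
}}

```text
clock: 5.58
tool_pos: [0.4923, -0.2819, 0.1783]
tool_rot: [0.001, 0.99, 0.143, 0.001]
force: [0.2, 0.3, -2.2]
gripper_width: 0.233
grasp_force: 59.0
```

```bash
python3 - <<'E'
from h import *
p=ctrl.camera("side"); save(p["frame"],"s2.png"); print(ctrl.search_frame("lens_center",p)[:2])
jogto(tool(),[.505,-.085,.178]); s=ctrl.observe(); print(s["force"],s["gripper_width"],s["qpos"])
E
```

```text
[{'centre': [288.7, 349.5], 'score': 0.84}]
tool [ 0.4915 -0.2813  0.1766] yaw -73.61 travel [ 0.0684 -0.1845 -0.0013] twist None
[ 0.30935743 -0.03642633 -1.62190816] 0.23549867388804285 [-5.73419332e-01  4.27371375e-01  1.84656587e+00  2.50300621e-05
  8.68442978e-01  7.11285944e-01]
```

View pics/s2.png

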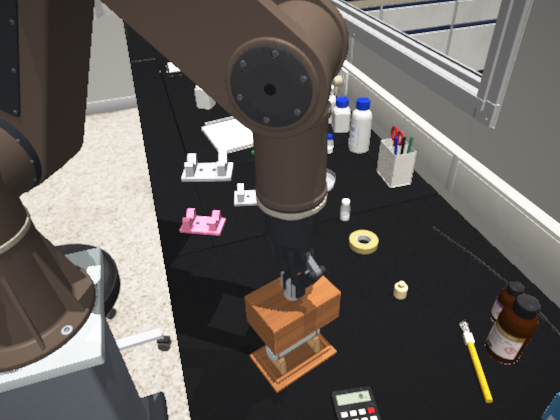

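Lid lifted level; the barrel shows under it at (289,350). Now I'll set it down at about (0.505, -0.085).

Call:
{"name": "jog_arm", "arguments": {
  "twist": [
    [0, 0, 0],
    [0, 0, 0],
    [0, 0, 0],
    [0, 0, 0],
    [0, 0, 0],
    [0, 0, 0],
    [0, 0, 0],
    [0, 0, 0],
    [0, 0, 0],
    [0, 0, 0],
    [0, 0, 0]
  ],
  "travel": [
    [0.01, -0.03, 0],
    [0.025, -0.07, 0],
    [0.042, -0.115, 0],
    [0.06, -0.16, 0],
    [0.068, -0.185, 0],
    [0.068, -0.185, 0.02],
    [0.068, -0.185, 0.055],
    [0.068, -0.185, 0.085],
    [0.068, -0.185, 0.1],
    [0.068, -0.185, 0.104],
    [0.068, -0.185, 0.107]
  ],
  "hand": [0, 0, 0, 0, 0, 0, 0, 0, 0, 0, 0]
}}

```text
clock: 7.05
tool_pos: [0.5052, -0.085, 0.0706]
tool_rot: [0.0, 0.99, 0.143, 0.0]
force: [0.6, 0.1, -1.0]
gripper_width: 0.231
grasp_force: 59.1
```

Call:
{"name": "jog_arm", "arguments": {
  "twist": [
    [0, 0, 0],
    [0, 0, 0],
    [0, 0, 0]
  ],
  "travel": [
    [0, 0, 0.001],
    [0, 0, 0.002],
    [0, 0, 0.002]
  ],
  "hand": [0, 0, 0]
}}

```text
clock: 7.42
tool_pos: [0.5052, -0.0846, 0.07]
tool_rot: [0.0, 0.99, 0.143, 0.001]
force: [-5.8, 6.7, 22.9]
gripper_width: 0.24
grasp_force: 61.7
```

Call:
{"name": "jog_arm", "arguments": {
  "twist": [
    [0, 0, 0],
    [0, 0, 0],
    [0, 0, 0],
    [0, 0, 0],
    [0, 0, 0],
    [0, 0, 0],
    [0, 0, 0],
    [0, 0, 0],
    [0, 0, 0],
    [0, 0, 0],
    [0, 0, 0],
    [0, 0, 0]
  ],
  "travel": [
    [0, 0, -0.001],
    [0, 0, -0.001],
    [0, 0, -0.001],
    [0, 0, -0.001],
    [0, 0, -0.03],
    [0, 0, -0.08],
    [0, 0, -0.13],
    [-0.02, 0.055, -0.17],
    [-0.04, 0.11, -0.17],
    [-0.06, 0.165, -0.17],
    [-0.068, 0.184, -0.17],
    [-0.068, 0.184, -0.17]
  ],
  "hand": [0.3, 0.6, 1, 1, 1, 1, 1, 1, 1, 1, 1, 1]
}}

```text
clock: 8.93
tool_pos: [0.4911, -0.2815, 0.2379]
tool_rot: [-0.0, 0.99, 0.142, -0.0]
force: [0.5, 1.3, -0.6]
gripper_width: 0.997
grasp_force: 0.0
```

```bash
python3 - <<'E'
from h import *
p,T=wrist(); save(p["frame"],"w3.png")
for t,z in(("lens_center",.063),("lens_center",.048),("lens_case",.01)):
    for r in ctrl.search_frame(t,p)[:2]: print(t,r["centre"],r["score"],np.round(atz(r["centre"],p,z),4))
q=ctrl.camera("top")
for t,z in(("lid_knob",.078),("v_block",.02),("lens_center",.055)):
    for r in ctrl.search_frame(t,q)[:3]: print("top",t,r["centre"],r["score"],np.round(atz(r["centre"],q,z),4))
print(ctrl.observe()["clock"],T[:3,3])
E
```

```text
lens_center [285.9, 178.0] 0.77 [ 0.496  -0.2794  0.063 ]
lens_center [285.9, 178.0] 0.77 [ 0.4925 -0.2804  0.048 ]
lens_case [303.8, 155.9] 0.78 [ 0.5114 -0.2941  0.01  ]
top lid_knob [322.1, 248.4] 0.71 [ 0.5036 -0.0811  0.078 ]
top lid_knob [397.6, 246.8] 0.16 [ 0.5049 -0.2758  0.078 ]
top v_block [234.9, 285.0] 0.71 [0.4096 0.1497 0.02  ]
top v_block [149.6, 268.9] 0.7 [0.4558 0.3787 0.02  ]
top v_block [212.5, 232.9] 0.69 [0.5501 0.2094 0.02  ]
top lens_center [397.4, 245.9] 0.51 [ 0.5075 -0.281   0.055 ]
9.325 [ 0.491108   -0.28149252  0.23793018]
```

View pics/w3.png

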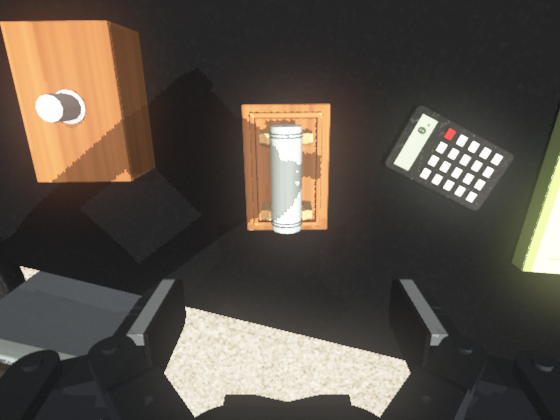

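The lid stands upright at upper left (knob at (60,107)). The barrel lies centred at about (286,179), aligned with the tool, which gives (0.4925, -0.2804) at z = 0.048.

Call:
{"name": "jog_arm", "arguments": {
  "twist": [
    [0, 0, 0],
    [0, 0, 0],
    [0, 0, 0],
    [0, 0, 0],
    [0, 0, 0],
    [0, 0, 0],
    [0, 0, 0],
    [0, 0, 0],
    [0, 0, 0],
    [0, 0, 0],
    [0, 0, 0]
  ],
  "travel": [
    [0.002, -0.001, 0.06],
    [0.002, -0.001, 0.12],
    [0.002, -0.001, 0.17],
    [0.002, -0.001, 0.195],
    [0.002, -0.001, 0.207],
    [0.002, -0.001, 0.208],
    [0.002, -0.001, 0.208],
    [0.002, -0.001, 0.208],
    [0.002, -0.001, 0.208],
    [0.002, -0.001, 0.208],
    [0.002, -0.001, 0.208]
  ],
  "hand": [1, 1, 1, 1, 1, 0.6, 0.3, 0, 0, 0, 0]
}}

```text
clock: 10.7
tool_pos: [0.494, -0.2797, 0.0315]
tool_rot: [0.001, 0.99, 0.143, 0.001]
force: [-0.6, -0.9, 6.8]
gripper_width: 0.329
grasp_force: 58.5
```

Call:
{"name": "jog_arm", "arguments": {
  "twist": [
    [0, 0, 0],
    [0, 0, 0],
    [0, 0, 0],
    [0, 0, 0],
    [0, 0, 0],
    [0, 0, 0],
    [0, 0, 0]
  ],
  "travel": [
    [0, 0, -0.01],
    [0, 0, -0.03],
    [0, 0, -0.06],
    [0, 0, -0.1],
    [0, 0, -0.145],
    [0, 0, -0.17],
    [0, 0, -0.17]
  ],
  "hand": [0, 0, 0, 0, 0, 0, 0]
}}

```text
clock: 11.58
tool_pos: [0.4941, -0.2796, 0.2029]
tool_rot: [0.001, 0.99, 0.143, 0.002]
force: [0.0, -0.4, -2.5]
gripper_width: 0.33
grasp_force: 59.4
```

```bash
python3 - <<'E'
from h import *
T=tool(); s=ctrl.observe(); print(s["force"],s["gripper_width"],s["qpos"])
jogto(T,[.552,.212,.20],-105)
E
```

```text
[ 0.0462042  -0.36754578 -2.49364724] 0.3303274367108233 [-5.68391872e-01  3.95152278e-01  1.82209062e+00  4.87814712e-06
  9.20141512e-01  7.16281623e-01]
tool [ 0.4941 -0.2796  0.2029] yaw -73.61 travel [ 0.1943 -0.4553  0.002 ] twist 31.39
```

Call:
{"name": "jog_arm", "arguments": {
  "twist": [
    [0, 0, 31.4],
    [0, 0, 31.4],
    [0, 0, 31.4],
    [0, 0, 31.4],
    [0, 0, 31.4],
    [0, 0, 31.4],
    [0, 0, 31.4],
    [0, 0, 31.4],
    [0, 0, 31.4],
    [0, 0, 31.4],
    [0, 0, 31.4],
    [0, 0, 31.4]
  ],
  "travel": [
    [0.007, -0.025, 0],
    [0.019, -0.07, 0],
    [0.034, -0.125, 0],
    [0.049, -0.18, 0],
    [0.064, -0.235, 0],
    [0.079, -0.29, 0],
    [0.094, -0.345, 0],
    [0.109, -0.4, 0],
    [0.122, -0.447, 0],
    [0.13, -0.477, 0],
    [0.134, -0.492, 0],
    [0.134, -0.492, 0]
  ],
  "hand": [0, 0, 0, 0, 0, 0, 0, 0, 0, 0, 0, 0]
}}

```text
clock: 13.08
tool_pos: [0.4823, 0.231, 0.1996]
tool_rot: [0.0, 0.992, -0.13, -0.001]
force: [0.5, 0.4, -1.6]
gripper_width: 0.329
grasp_force: 59.6
```

```bash
python3 - <<'E'
from h import *
p,T=wrist(); save(p["frame"],"w4.png")
for t,z in(("v_block",.02),("lens_center",.2)):
    for r in ctrl.search_frame(t,p)[:2]: print(t,r["centre"],r["score"],np.round(atz(r["centre"],p,z),4))
print(ctrl.observe()["clock"],T[:3,3],ctrl.observe()["gripper_width"])
E
```

```text
v_block [142.7, 235.5] 0.95 [0.4672 0.3793 0.02  ]
v_block [281.9, 97.1] 0.91 [0.5561 0.215  0.02  ]
lens_center [287.0, 284.1] 0.91 [0.4812 0.231  0.2   ]
13.225 [0.48233743 0.23102529 0.199594  ] 0.33225964646539974
```

View pics/w4.png

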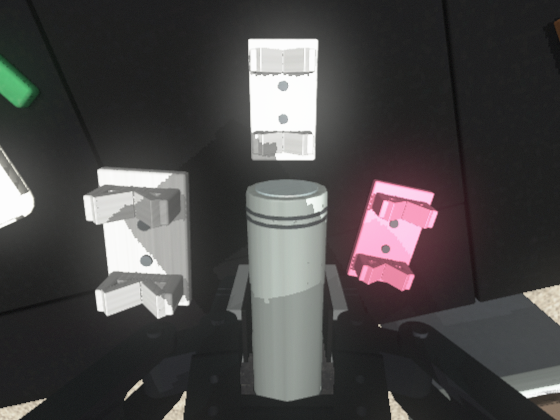

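The meant V-block is at (283,100), its sole corners near (248,39), (318,39), (315,160) and (251,160). The large white block is at (143,235) and the pink one at (393,235). The barrel is held straight, with its far end at row 185. I'll fit the sole outline now.

```bash
python3 - <<'E'
from h import *
p,T=wrist(); f=cv2.cvtColor(p["frame"],cv2.COLOR_RGB2GRAY)
m=np.zeros_like(f); m[20:174,225:340]=f[20:174,225:340]>110
m=cv2.morphologyEx(m,cv2.MORPH_CLOSE,np.ones((15,15)))
n,l,s,c=cv2.connectedComponentsWithStats(m); k=1+np.argmax(s[1:,4]); print(s[k])
pts=np.argwhere(l==k)[:,::-1]
# edges of mask -> bench plane z=.01 -> min rect
h=cv2.convexHull(pts.astype(np.int32))[:,0]
W=np.array([atz(q,p,.01)[:2] for q in h]); r=cv2.minAreaRect((W*1000).astype(np.float32)); print("rect",r)
b=cv2.boxPoints(r); 
for i in(0,1): v=b[i+1]-b[i]; print(np.linalg.norm(v),np.degrees(np.arctan2(v[1],v[0])))
H=[atz(q,p,.01)[:2] for q in((283,86),(283,119))]; print("holes",np.mean(H,0),H)
c=np.array(r[0])/1000
# barrel axis direction in image (held): edges at two rows
g=p["frame"]; jogto(T,[*c,.10],-105)
# expected barrel position
for q in((287,186),(287,284)): print(np.round(atz(q,p,T[2,3]+.0165),4))
E
```

```text
[ 246   39   71  122 8257]
rect ((551.9129638671875, 215.35655212402344), (60.209503173828125, 102.91307830810547), 74.96017456054688)
102.91306 -15.039828
60.209515 74.96012
holes [0.55148964 0.21409945] [array([0.56506294, 0.21039914]), array([0.53791633, 0.21779977])]
tool [0.4827 0.2297 0.2   ] yaw -105.05 travel [ 0.0706 -0.0041  0.1   ] twist -0.05
[0.5297 0.2168 0.2165]
[0.4907 0.2273 0.2165]
```

Call:
{"name": "jog_arm", "arguments": {
  "twist": [
    [0, 0, 0],
    [0, 0, 0],
    [0, 0, 0],
    [0, 0, 0],
    [0, 0, 0],
    [0, 0, 0]
  ],
  "travel": [
    [0.03, -0.002, 0],
    [0.072, -0.004, 0.02],
    [0.072, -0.004, 0.07],
    [0.072, -0.004, 0.12],
    [0.072, -0.004, 0.15],
    [0.072, -0.004, 0.15]
  ],
  "hand": [0, 0, 0, 0, 0, 0]
}}

```text
clock: 14.02
tool_pos: [0.552, 0.2145, 0.0484]
tool_rot: [0.001, 0.991, -0.131, -0.002]
force: [-0.9, 1.0, -2.1]
gripper_width: 0.337
grasp_force: 59.5
```

```bash
python3 - <<'E'
from h import *
T=tool(); jogto(T,[.5517+.0015,.2147-.0004,.0285],-105)
F=[]; 
for i in range(2): s=ctrl.observe(); F.append(T[:3,:3].T@s["force"]); ctrl.camera("wrist")
p,T=wrist(); save(p["frame"],"w5.png"); print(np.mean(F,0),s["clock"])
E
```

```text
tool [0.552  0.2145 0.0484] yaw -105.07 travel [ 0.0013 -0.0001  0.0199] twist -0.07
[-0.77942234 -0.62758754  2.46796674] 14.075
```

View pics/w5.png

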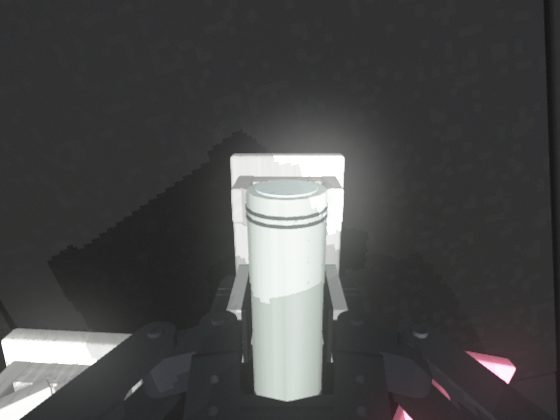

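The barrel (centre column 287) sits centred over the block (columns 231–345, centre 288). I'll lower it now and watch the force.

Call:
{"name": "jog_arm", "arguments": {
  "twist": [
    [0, 0, 0],
    [0, 0, 0],
    [0, 0, 0],
    [0, 0, 0]
  ],
  "travel": [
    [0.001, 0, 0.01],
    [0.001, 0, 0.016],
    [0.001, 0, 0.019],
    [0.001, 0, 0.019]
  ],
  "hand": [0, 0, 0, 0]
}}

```text
clock: 14.68
tool_pos: [0.5542, 0.2157, 0.031]
tool_rot: [0.0, 0.991, -0.131, -0.0]
force: [-0.0, -0.1, -1.5]
gripper_width: 0.332
grasp_force: 59.5
```

```bash
python3 - <<'E'
from h import *
T=tool(); s=ctrl.observe(); print(T[:3,3],"force tool",T[:3,:3].T@s["force"],"torque",T[:3,:3].T@s["torque"],s["clock"])
E
```

```text
[0.55420667 0.21571008 0.03103219] force tool [-0.02485892  0.07619775  1.48101349] torque [0.02827104 0.04496809 0.03788423] 14.675
```

Call:
{"name": "jog_arm", "arguments": {
  "twist": [
    [0, 0, 0],
    [0, 0, 0],
    [0, 0, 0]
  ],
  "travel": [
    [0, 0, 0.001],
    [0, 0, 0.002],
    [0, 0, 0.002]
  ],
  "hand": [0, 0, 0]
}}

```text
clock: 15.05
tool_pos: [0.5544, 0.2158, 0.0293]
tool_rot: [-0.0, 0.991, -0.131, 0.0]
force: [-0.4, -0.2, -2.3]
gripper_width: 0.335
grasp_force: 59.5
```

```bash
python3 - <<'E'
from h import *
T=tool(); s=ctrl.observe(); print(T[:3,3],"force tool",T[:3,:3].T@s["force"],"torque",T[:3,:3].T@s["torque"],s["clock"])
E
```

```text
[0.55441858 0.21575221 0.02929982] force tool [-0.30634958  0.2621007   2.2803046 ] torque [ 0.02537409 -0.02321997 -0.00033392] 15.05
```

Call:
{"name": "jog_arm", "arguments": {
  "twist": [
    [0, 0, 0],
    [0, 0, 0],
    [0, 0, 0]
  ],
  "travel": [
    [0, 0, 0.001],
    [0, 0, 0.001],
    [0, 0, 0.001]
  ],
  "hand": [0, 0, 0]
}}

```text
clock: 15.42
tool_pos: [0.5545, 0.2155, 0.0287]
tool_rot: [0.0, 0.991, -0.131, 0.0]
force: [-1.8, -3.3, 6.0]
gripper_width: 0.328
grasp_force: 60.6
```

```bash
python3 - <<'E'
from h import *
T=tool(); s=ctrl.observe(); print(T[:3,3],"force tool",T[:3,:3].T@s["force"],"torque",T[:3,:3].T@s["torque"],s["clock"])
E
```

```text
[0.55448617 0.2154922  0.0286961 ] force tool [-0.92282169  3.62527572 -6.01981519] torque [-0.55737636 -0.1299092   0.18418783] 15.425
```

Call:
{"name": "jog_arm", "arguments": {
  "twist": [
    [0, 0, 0],
    [0, 0, 0],
    [0, 0, 0]
  ],
  "travel": [
    [0, 0.0005, 0.0005],
    [0, 0.0005, 0.0005],
    [0, 0.0005, 0.0005]
  ],
  "hand": [0, 0, 0]
}}

```text
clock: 15.8
tool_pos: [0.5545, 0.2154, 0.0286]
tool_rot: [-0.0, 0.991, -0.131, 0.0]
force: [-3.5, -0.4, 12.1]
gripper_width: 0.332
grasp_force: 61.2
```

```bash
python3 - <<'E'
from h import *
T=tool(); s=ctrl.observe(); print(T[:3,3],"force tool",T[:3,:3].T@s["force"],"torque",T[:3,:3].T@s["torque"],s["clock"])
E
```

```text
[0.55454735 0.21542035 0.02860147] force tool [ -3.28472405   1.33012609 -12.10799558] torque [-0.15683021 -0.50663967  0.26116258] 15.8
```

Call:
{"name": "jog_arm", "arguments": {
  "twist": [
    [0, 0, 0],
    [0, 0, 0],
    [0, 0, 0],
    [0, 0, 0]
  ],
  "travel": [
    [0, 0.0002, 0.0006],
    [0, 0.0002, 0.0006],
    [0, 0.0002, 0.0006],
    [0, 0.0002, 0.0006]
  ],
  "hand": [0, 0, 0, 0]
}}

```text
clock: 16.3
tool_pos: [0.5546, 0.2154, 0.0285]
tool_rot: [-0.0, 0.991, -0.131, 0.001]
force: [-5.7, 0.1, 22.0]
gripper_width: 0.33
grasp_force: 62.3
```

```bash
python3 - <<'E'
from h import *
for i in range(3):
    T=tool(); s=ctrl.observe(); print(T[:3,3],"force tool",T[:3,:3].T@s["force"],"torque",T[:3,:3].T@s["torque"],s["clock"],np.degrees(R.from_matrix(T[:3,:3]).as_euler("xyz")))
    p=ctrl.camera(["top","side","side"][i])
    if i<2:
        for r in ctrl.search_frame("lid_knob",p)[:1]: print("knob",atz(r["centre"],p,.078),r["score"])
save(cv2.resize(p["frame"][100:360,120:460],None,fx=2,fy=2),"end.png")
E
```

```text
[0.55459351 0.21542723 0.02851299] force tool [ -5.52675593   1.32947894 -21.99192985] torque [-0.1461062  -0.94735734  0.20263948] 16.3 [-1.79946715e+02 -5.14808591e-02 -1.50256685e+01]
[0.55456423 0.21542995 0.02849309] force tool [ -5.44131208   1.17582246 -22.98136188] torque [-0.16056714 -0.97237103  0.21355681] 16.4 [-1.79949009e+02 -4.80500546e-02 -1.50252894e+01]
knob [ 0.49344699 -0.12131026  0.078     ] 0.94
[0.55458262 0.21542108 0.02849591] force tool [ -6.14666869   0.49241099 -21.83826338] torque [-0.20690364 -0.91217254  0.24540116] 16.5 [-1.79948803e+02 -4.90185826e-02 -1.50247014e+01]
```

View pics/end.png

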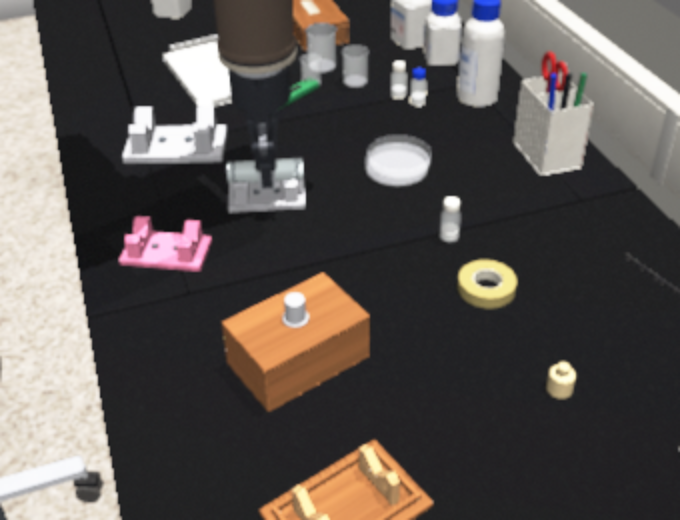

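The barrel lies in the small white block with balanced side force and about 24 N pressing down. The lid stands flat with its knob at (294,308) in the crop, and the bystanders haven't moved.

```bash
python3 -c "
from h import *
print(ctrl.sign_off())"
```

```text
the job is handed in; nothing more can be done
None
```

The job is handed in, but the judge returned no verdict: the lid stands flat on the bench, and the gripper holds the barrel pressed into the small white V-block with about 24 N, by my readings.

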